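# Find the rocking pan lid and press it home

### The job

One of the four identical pan lids on the topping station is not seated. Find it by pressing gently near the front edge of the lids until one rocks, then press that lid firmly down on its knob until it is fully home, and take the hand away. Do not press hard on the lids that are already seated, do not pick up or lift any lid, and leave the other things on the table where they are.

Things in the scene. Friction and masses are not known exactly. Their poses are not given: they have to be found in the camera images.
- station: Fixed steel topping station, 184 mm deep (x) x 406 wide (y) x 62 high; origin under its centre. Four sunk pans stand in a row along its y, 94 mm apart, in any order of letters (read the positions), each closed by an identical aluminium lid 144 (x) x 88 (y) mm. Pans stand up to 6 mm unevenly and lids hide their rims: looks and height do not show the unseated lid.
- knob_a (a point): Middle of the top of the knob of lid a: black, 25 mm across, standing 22 mm above the lid's flat top, which is 82 to 92 mm above the table. Axes as the lid's: x to the lid's far edge, z up. A lid that is not seated goes home 5 mm straight down when pressed here with about 17 to 20 N, and stays there; pressing it at an edge only tips it.
- edge_a (a point): Test point on the flat top of lid a, 50 mm from the knob's axis toward the near (robot side) edge, on the lid's middle line. The lid's front rim is another 22 mm nearer. Pressed here with 3 to 6 N, a seated lid sinks level by 1.3 to 2.6 mm on its springy seal; the unseated one tips by about 4 mm under about 2 N and then stops hard. Either comes back when let go.
- press_a (a joint): Height of lid a as a whole, m: 0 at the start for all four lids, positive downward. The unseated lid is home at 0.005. A seated lid gives on its seal about 1 mm for each 2.3 N and springs back; past 0.0068 (over 15 N) its seal is damaged. Negative: lifted.
- lid_a (a joint): Tilt of lid a about the line through its middle along its y, rad: 0 level, positive with the near edge down. The unseated lid tips up to 0.08 either way and springs back level; a seated one stays within 0.01.
- knob_b (a point): Middle of the top of the knob of lid b: black, 25 mm across, standing 22 mm above the lid's flat top, which is 82 to 92 mm above the table. Axes as the lid's: x to the lid's far edge, z up. A lid that is not seated goes home 5 mm straight down when pressed here with about 17 to 20 N, and stays there; pressing it at an edge only tips it.
- edge_b (a point): Test point on the flat top of lid b, 50 mm from the knob's axis toward the near (robot side) edge, on the lid's middle line. The lid's front rim is another 22 mm nearer. Pressed here with 3 to 6 N, a seated lid sinks level by 1.3 to 2.6 mm on its springy seal; the unseated one tips by about 4 mm under about 2 N and then stops hard. Either comes back when let go.
- press_b (a joint): Height of lid b as a whole, m: 0 at the start for all four lids, positive downward. The unseated lid is home at 0.005. A seated lid gives on its seal about 1 mm for each 2.3 N and springs back; past 0.0068 (over 15 N) its seal is damaged. Negative: lifted.
- lid_b (a joint): Tilt of lid b about the line through its middle along its y, rad: 0 level, positive with the near edge down. The unseated lid tips up to 0.08 either way and springs back level; a seated one stays within 0.01.
- knob_c (a point): Middle of the top of the knob of lid c: black, 25 mm across, standing 22 mm above the lid's flat top, which is 82 to 92 mm above the table. Axes as the lid's: x to the lid's far edge, z up. A lid that is not seated goes home 5 mm straight down when pressed here with about 17 to 20 N, and stays there; pressing it at an edge only tips it.
- edge_c (a point): Test point on the flat top of lid c, 50 mm from the knob's axis toward the near (robot side) edge, on the lid's middle line. The lid's front rim is another 22 mm nearer. Pressed here with 3 to 6 N, a seated lid sinks level by 1.3 to 2.6 mm on its springy seal; the unseated one tips by about 4 mm under about 2 N and then stops hard. Either comes back when let go.
- press_c (a joint): Height of lid c as a whole, m: 0 at the start for all four lids, positive downward. The unseated lid is home at 0.005. A seated lid gives on its seal about 1 mm for each 2.3 N and springs back; past 0.0068 (over 15 N) its seal is damaged. Negative: lifted.
- lid_c (a joint): Tilt of lid c about the line through its middle along its y, rad: 0 level, positive with the near edge down. The unseated lid tips up to 0.08 either way and springs back level; a seated one stays within 0.01.
- knob_d (a point): Middle of the top of the knob of lid d: black, 25 mm across, standing 22 mm above the lid's flat top, which is 82 to 92 mm above the table. Axes as the lid's: x to the lid's far edge, z up. A lid that is not seated goes home 5 mm straight down when pressed here with about 17 to 20 N, and stays there; pressing it at an edge only tips it.
- edge_d (a point): Test point on the flat top of lid d, 50 mm from the knob's axis toward the near (robot side) edge, on the lid's middle line. The lid's front rim is another 22 mm nearer. Pressed here with 3 to 6 N, a seated lid sinks level by 1.3 to 2.6 mm on its springy seal; the unseated one tips by about 4 mm under about 2 N and then stops hard. Either comes back when let go.
- press_d (a joint): Height of lid d as a whole, m: 0 at the start for all four lids, positive downward. The unseated lid is home at 0.005. A seated lid gives on its seal about 1 mm for each 2.3 N and springs back; past 0.0068 (over 15 N) its seal is damaged. Negative: lifted.
- lid_d (a joint): Tilt of lid d about the line through its middle along its y, rad: 0 level, positive with the near edge down. The unseated lid tips up to 0.08 either way and springs back level; a seated one stays within 0.01.
- mustard: Yellow squeeze bottle, 56 mm across, 199 mm high, a loose bystander; origin at the middle of its underside.
- salt: Glass salt shaker with a grey cap, 44 mm across, 90 mm high, a loose bystander; origin at the middle of its underside.
- chilli: Red squeeze bottle, 57 mm across, 193 mm high, a loose bystander; origin at the middle of its underside.

How it is judged:
On the way, in this order (a step that is already met when the one before it is completed fails the run):
1. the unseated lid has been tipped by a press on one edge (((value of joint press_a below 0.002 m and (value of joint lid_a above 0.045 rad or value of joint lid_a below -0.045 rad)) or (value of joint press_b below 0.002 m and (value of joint lid_b above 0.045 rad or value of joint lid_b below -0.045 rad)) or (value of joint press_c below 0.002 m and (value of joint lid_c above 0.045 rad or value of joint lid_c below -0.045 rad)) or (value of joint press_d below 0.002 m and (value of joint lid_d above 0.045 rad or value of joint lid_d below -0.045 rad)))), for 0.05 s.
2. a lid is pressed down by the depth of the seat (value of joint any of press_a, press_b, press_c, press_d above 0.0038 m), for 0.2 s.
At the end, for the whole second after the job is handed in: With the hand away, the lid that rocked stays at least 3.8 mm of its 5 mm down (a seated lid springs back up), and all lids are level to 0.02 rad (value of joint any of press_a, press_b, press_c, press_d above 0.0038 m and value of joint lid_a between -0.02 and 0.02 rad and value of joint lid_b between -0.02 and 0.02 rad and value of joint lid_c between -0.02 and 0.02 rad and value of joint lid_d between -0.02 and 0.02 rad); the robot touches nothing.
It fails at once if a seated lid was pressed hard (more than 6.8 mm into its seal, over 15 N) (value of joint any of press_a, press_b, press_c, press_d above 0.0068 m).
It fails at once if a lid was lifted by more than 2.5 mm (value of joint any of press_a, press_b, press_c, press_d below -0.0025 m).
It fails at once if a bystander was moved by more than 20 mm (distance of any of mustard, salt, chilli from where it was at the start of the episode above 0.02 m).
It also fails if it takes over 64 s, if anything falls off the work surface, if the arm or the gripper's body presses on something with over 40 N, if the wrist force passes 120 N, or if a joint passes its speed limit or range.

### The arm

A 6-joint arm with a two-finger parallel gripper is mounted at the origin on a cart in front of the work surface, level with it; the furniture and walls round the work are solid. World frame = base frame: x ahead of the robot, y to its left, z up, the work surface at z = 0. Lengths are in m, angles in rad, forces in N, time in s.
With the tool pointing down it reaches from about 0.35 to 0.875 m from the base axis. Payload 15.5 kg.
Tool frame: the origin (TCP) lies at the very end of the fingers, on their centre line; the grasp point (between the pads) lies arm.grip_depth behind it (arm.grip_depth is the distance from the TCP to the grasp point, in m); x points along the fingers, z is the direction in which the jaws open and shut, and the axes are right-handed (so a half turn about x gives the same grasp; the last joint's range is limited). The gripper opens to 85 mm and grips with 20 to 120 N. Pads are 22 mm wide; open, the fingers measure 114 mm over their backs; the gripper's body (76 mm by 85 mm) begins 54 mm behind the grasp point. The pads swing forward as they close: fully open they stand 13 mm farther back than shut.
Start: joints at [1.089, 0.494, 1.345, -0, 1.302, -0.096], TCP at [0.235, 0.579, 0.231] pointing down, gripper open.
Joint ranges: [-2.91, 2.91], [-0.82, 2.16], [0.22, 2.67], [-1.22, 4.37], [0.12, 2.79], [-3.08, 3.08]. Speed limits (rad/s): [1.89, 1.89, 2.57, 3.01, 3.01, 3.01].

### API

Orientations are given as a 3x3 rotation matrix whose columns are the frame's x, y, z axes.
In Python, from station import arm gives the robot as it stands.
- The arm moves only by the tool drive_tool, never from a script. Its argument "deltas" is one flat list of numbers, 6 for each row, row after row: the shift along the world's x, y, z in mm, then the turn, a rotation vector about the world's x, y, z in rad. In form: [x, y, z, rx, ry, rz, x, y, z, rx, ry, rz, ...]. A call has 1 to 8 rows; each row is the pose to reach, as a shift and turn from the pose commanded when the call began; what a row does not reach only later rows make up. A row lasts 1/12 s, in which the tool goes at most 41.7 mm and 7.16 degrees, less where a joint would pass 70% of its speed; a pose out of reach is approached as far as the arm can. A call with a gripper value outside its range is refused whole. "fingers" is the finger opening in mm, from 0 to 85.4, set as the call begins (left out, the last holds). The fingers move at their own pace and stop on an object; the grip force is fixed at half the most. Time passes only in rows, so rows that repeat a pose let the fingers close. It gives the time, the measured TCP pose, the force and the opening at its end, in the units of the state.
- arm.read_state(): the state, without advancing time (a new reading comes with each control period).
- arm.grab_frame(name): name is "scene" or "top" or "wrist"; returns a dict with "frame" (400x640x3 uint8, red, green, blue), "fx", "fy", "cx", "cy" (pixels), "k1" (the pictures are not rectified: a ray, as slopes to the right and down, at radius r is drawn at 1 + k1 r^2 times it, then the intrinsics apply), "T" (4x4, takes a point from camera to world coordinates); the wrist camera has in their place "T_tool_cam" (4x4, takes a point from camera to tool coordinates, whose origin is the TCP and whose axes are the tool frame's). Camera axes: x right, y up, looking along -z (the intrinsics and any distortion apply to the point x, -y, -z); pixel columns grow to the right and rows downward; lengths in m; the calibration is good to about 2 mm. A picture is of the moment at which its call begins: read the wrist's pose just before it. There is no depth.
- arm.finish_job(): hands the job in, once; it reports no verdict.
The state is a dict: "time_s": time; "qpos": joint angles; "joint_velocities": joint speeds; "tau": joint torques, N m; "tcp_pos": TCP position; "eef_rot": TCP orientation; "ft_force": force on the tool from outside, world axes, zero at the start; "torque": the same for the moment, N m; "gripper_width": finger opening in m.
Only numpy, scipy, OpenCV 4.12 (cv2) and the standard library are available. Lean on these libraries where they do the work, as an engineer would, in place of code of your own. Each camera call takes 0.05 s, during which the arm holds its last target.

## Working session

There is one attempt and no reset: what is moved stays moved. The work goes in short steps, Python scripts to look and compute and a tool call to move; the robot and the scene stay as the last step left them, time stands still between calls to the robot, and variables do not carry over. Pictures are saved under pics/ and viewed, and the job is handed in when it is done.

Besides the shell and the picture viewer there is one more tool, called after "Request:" as a command line: name --argument value ..., lists and objects as JSON in quotes. drive_tool: Moves the arm, as the interface text tells. Its arguments: {"type":"object","properties":{"deltas":{"type":"array","items":{"type":"number"}},"fingers":{"type":"number"}},"required":["deltas"]}

```bash
mkdir -p pics; ls
python3 - <<'E'
from station import arm
import cv2, numpy as np
s=arm.read_state()
for k,v in s.items(): print(k,np.round(v,4).tolist())
for n in ("scene","top"):
    f=arm.grab_frame(n); cv2.imwrite(f"pics/{n}0.png",f["frame"][:,:,::-1])
    print(n,{k:np.round(v,4).tolist() for k,v in f.items() if k!="frame"})
E
```

```text
pics
time_s 0.0
qpos [1.0895, 0.4942, 1.3461, -0.0, 1.3025, -0.0955]
joint_velocities [0.001, -0.0002, -0.0006, 0.0006, -0.0006, 0.0004]
tau [0.0055, -88.2133, -38.3876, 0.0004, 0.0097, 0.0]
tcp_pos [0.235, 0.5788, 0.2307]
eef_rot [[-0.0005, -0.9265, 0.3762], [-0.0011, 0.3762, 0.9265], [-1.0, 0.0001, -0.0012]]
ft_force [-0.3588, 0.6333, -0.2219]
torque [0.001, 0.019, -0.0326]
gripper_width 0.0855
scene {'fx': 507.5388, 'fy': 507.5388, 'cx': 313.2598, 'cy': 197.5134, 'k1': 0.0555, 'T': [[-0.5265, 0.3604, -0.77, -0.9709], [-0.8498, -0.1966, 0.489, 0.9718], [0.0249, 0.9118, 0.4098, 0.8446], [0.0, 0.0, 0.0, 1.0]]}
top {'fx': 430.304, 'fy': 430.304, 'cx': 317.6398, 'cy': 193.3894, 'k1': -0.0388, 'T': [[-0.0295, 0.9765, -0.2136, 0.1705], [-0.9996, -0.028, 0.0098, 0.0531], [0.0036, 0.2138, 0.9769, 1.4729], [0.0, 0.0, 0.0, 1.0]]}
```

View pics/scene0.png

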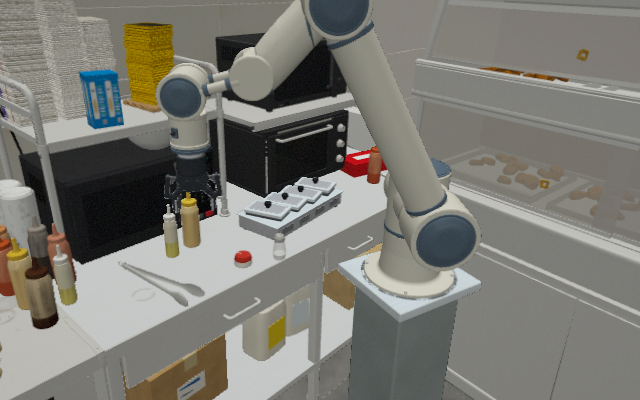

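View pics/top0.png

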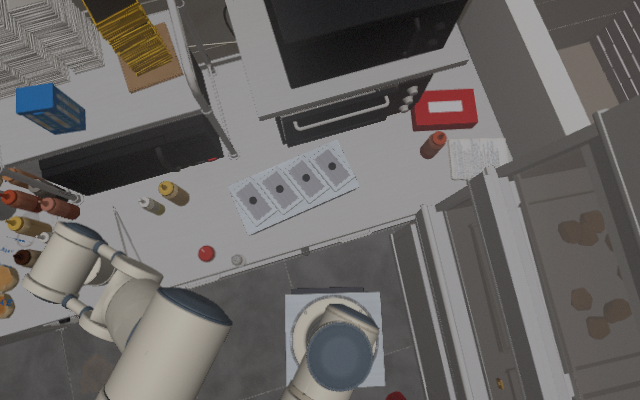

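The top view shows four lids, with knobs near (253,200), (280,188), (306,177) and (332,166). The station is yawed. I'll locate the knobs in both views and triangulate them.

```bash
cat > h.py <<'E'
import numpy as np, cv2
def ray(f,uv,T=None):
    T=f["T"] if T is None else T
    d=np.array([(uv[0]-f["cx"])/f["fx"],(uv[1]-f["cy"])/f["fy"]]); s=d.copy()
    for _ in range(20): s=d/(1+f["k1"]*(s@s))
    v=T[:3,:3]@np.array([s[0],-s[1],-1]); return T[:3,3],v/np.linalg.norm(v)
def onz(f,uv,z,T=None):
    o,v=ray(f,uv,T); return o+v*(z-o[2])/v[2]
def tri(rs):
    A=np.zeros((3,3));b=np.zeros(3)
    for o,v in rs:
        P=np.eye(3)-np.outer(v,v);A+=P;b+=P@o
    p=np.linalg.solve(A,b); return p,[np.linalg.norm((np.eye(3)-np.outer(v,v))@(p-o)) for o,v in rs]
def blobs(img,box,th,amin,amax):
    x0,y0,x1,y1=box; g=img[y0:y1,x0:x1].max(2); m=(g<th).astype(np.uint8)
    n,l,st,c=cv2.connectedComponentsWithStats(m)
    return [(c[i]+[x0,y0],int(st[i,4])) for i in range(1,n) if amin<=st[i,4]<=amax]
E
python3 - <<'E'
from station import arm
from h import *
t=arm.grab_frame("top"); s=arm.grab_frame("scene")
bt=sorted(blobs(t["frame"],(225,145,365,225),70,15,150),key=lambda b:b[0][0])
bs=sorted(blobs(s["frame"],(238,172,345,220),70,8,150),key=lambda b:b[0][0])
for b in bt: print("top",b[0].round(1),b[1],onz(t,b[0],.105).round(4))
for b in bs: print("scene",b[0].round(1),b[1])
for a,b in zip(bt,bs):
    p,e=tri([ray(t,a[0]),ray(s,b[0])]);print(p.round(4),np.round(e,4))
cv2.imwrite("pics/t1.png",cv2.resize(t["frame"][120:270,140:470,::-1],None,fx=2.4,fy=2.4,interpolation=2))
cv2.imwrite("pics/s1.png",cv2.resize(s["frame"][140:280,150:400,::-1],None,fx=3,fy=3,interpolation=2))
E
```

```text
top [252.7 199.9] 37 [0.4541 0.2505 0.105 ]
top [279.4 188.4] 33 [0.4898 0.1634 0.105 ]
top [305.7 177.1] 35 [0.5253 0.0767 0.105 ]
top [331.7 165.8] 36 [ 0.5617 -0.0099  0.105 ]
scene [262.1 216.4] 42
scene [267.5 203.8] 35
scene [284.3 195.5] 29
scene [294.7 210.3] 10
scene [300.  188.2] 26
scene [325.5 194.2] 11
[0.4684 0.2625 0.049 ] [0.0046 0.0046]
[0.5167 0.1911 0.0571] [0.028 0.028]
[0.5537 0.1008 0.0573] [0.0279 0.0279]
[ 0.6261  0.0086 -0.0565] [0.0314 0.0314]
```

View pics/t1.png

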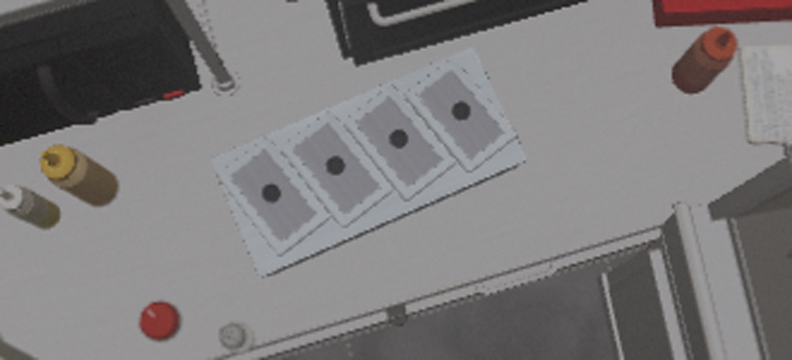

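View pics/s1.png

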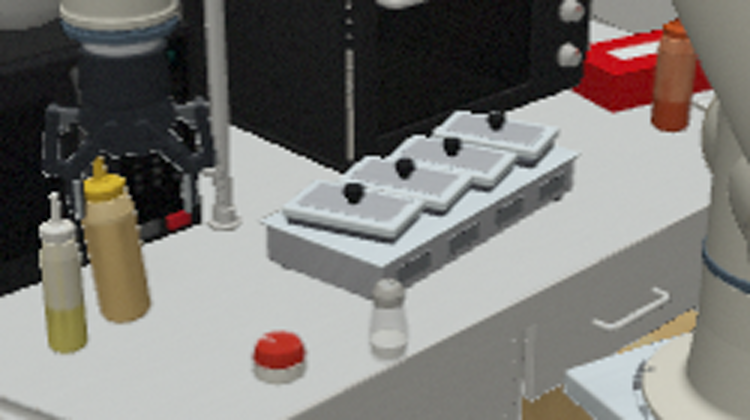

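Wrist view next: close the fingers, rise, and go over the station.

Request:
drive_tool --deltas '[0,0,40,0,0,0,0,0,80,0,0,0,0,-30,110,0,0,0,20,-70,120,0,0,0,40,-110,120,0,0,0,60,-150,120,0,0,0,75,-190,120,0,0,0,90,-225,120,0,0,0]' --fingers 0

```text
time_s: 0.87
tcp_pos: [0.3221, 0.3597, 0.3513]
eef_rot: [[0.0, -0.927, 0.376], [0.0, 0.376, 0.927], [-1.0, -0.0, 0.0]]
ft_force: [1.5, -0.5, 0.7]
gripper_width: 0.0004
```

Request:
drive_tool --deltas '[20,-35,0,0,0,0,40,-70,0,0,0,0,60,-105,0,0,0,0,80,-140,0,0,0,0,100,-175,0,0,0,0,120,-210,0,0,0,0,120,-225,0,0,0,0,120,-225,0,0,0,0]'

```text
time_s: 1.53
tcp_pos: [0.4427, 0.1336, 0.3511]
eef_rot: [[-0.0, -0.925, 0.38], [-0.001, 0.38, 0.925], [-1.0, 0.0, -0.001]]
ft_force: [-0.2, 0.1, 0.5]
gripper_width: -0.0001
```

Run:
```python
from station import arm
from h import *
s=arm.read_state(); f=arm.grab_frame("wrist")
print(s["tcp_pos"],s["eef_rot"],s["ft_force"],s["gripper_width"]); print({k:np.round(v,4).tolist() for k,v in f.items() if k!="frame"})
cv2.imwrite("pics/w1.png",f["frame"][:,:,::-1])
t=arm.grab_frame("top"); cv2.imwrite("pics/t2.png",t["frame"][:,:,::-1])
```

```text
[0.44268508 0.13356184 0.35106869] [[-3.88980752e-04 -9.25116472e-01  3.79683240e-01]
 [-8.49862194e-04  3.79683437e-01  9.25116082e-01]
 [-9.99999563e-01  3.71739175e-05 -9.33911064e-04]] [-0.22186446  0.07468034  0.51423765] -9.25808104380075e-05
{'fx': 297.4842, 'fy': 297.4842, 'cx': 326.1363, 'cy': 201.7961, 'k1': 0.009, 'T_tool_cam': [[0.0001, 0.3259, -0.9454, -0.141], [-0.0007, 0.9454, 0.3259, 0.0843], [1.0, 0.0006, 0.0004, -0.0005], [0.0, 0.0, 0.0, 1.0]]}
```

View pics/w1.png

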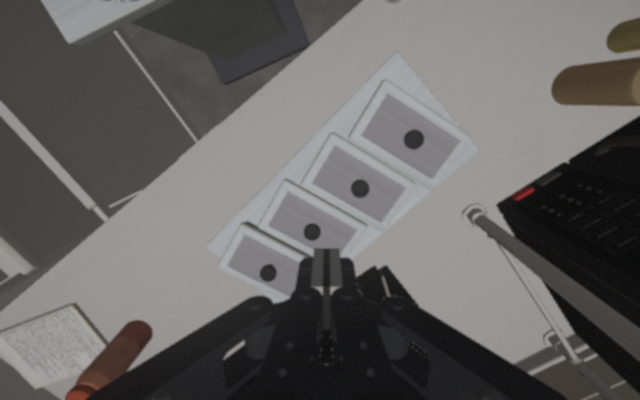

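The wrist view shows all four lids, with knobs at (413,139), (360,188), (312,232) and (268,272). Next come positions, plus lid yaw from the corners.

Run:
```python
from station import arm
from h import *
s=arm.read_state(); f=arm.grab_frame("wrist"); t=arm.grab_frame("top"); sc=arm.grab_frame("scene")
W=np.eye(4);W[:3,:3]=s["eef_rot"];W[:3,3]=s["tcp_pos"];T=W@f["T_tool_cam"]
g=f["frame"]
bw=sorted(blobs(g,(250,120,440,290),70,60,400),key=lambda b:-b[0][0])
bt=sorted(blobs(t["frame"],(225,145,365,225),70,15,60),key=lambda b:b[0][0])
for b in bw: print("w",b[0].round(1),b[1],onz(f,b[0],.107,T).round(4))
for b in bt: print("t",b[0].round(1),b[1],onz(t,b[0],.107).round(4))
# lid inserts: darker grey panels
hsv=g.copy(); box=g[60:310,200:480].mean(2).astype(np.uint8)
cv2.imwrite("pics/w2.png",cv2.resize(g[60:310,200:480,::-1],None,fx=2.8,fy=2.4,interpolation=2))
m=((box>90)&(box<150)).astype(np.uint8)
print([int(g[y,x].mean()) for x,y in((385,139),(430,110),(330,188),(380,170),(290,232),(375,215),(240,200))])
```

```text
w [411.5 140.5] 261 [0.4511 0.2496 0.107 ]
w [357.7 189.4] 211 [0.4863 0.1634 0.107 ]
w [310.  232.5] 192 [0.5205 0.0787 0.107 ]
w [266.2 273.6] 191 [ 0.5575 -0.0084  0.107 ]
t [228.2 159.4] 19 [0.5927 0.3319 0.107 ]
t [253.8 199.8] 25 [0.4538 0.2468 0.107 ]
t [310.7 149.8] 26 [0.6182 0.0579 0.107 ]
t [331.9 165.9] 39 [ 0.5606 -0.0103  0.107 ]
[127, 158, 129, 170, 130, 129, 154]
```

View pics/w2.png

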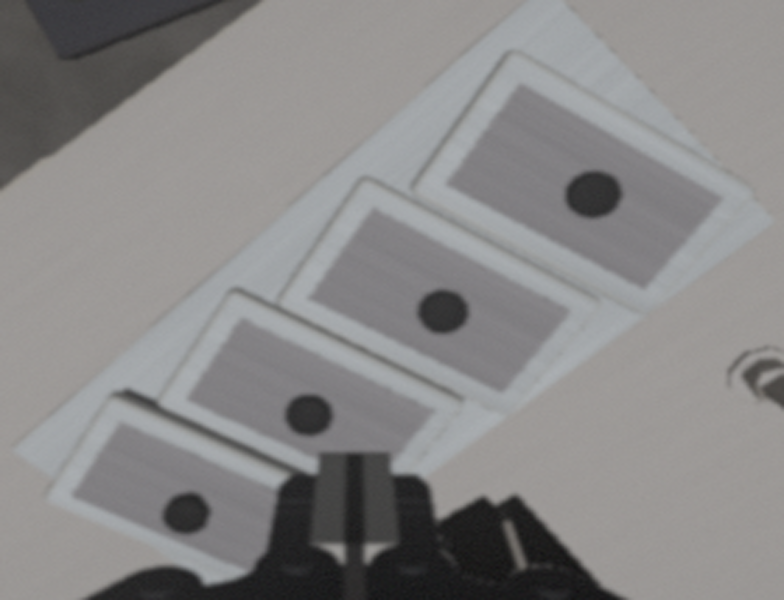

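Run:
```python
from station import arm
from h import *
s=arm.read_state(); f=arm.grab_frame("wrist")
W=np.eye(4);W[:3,:3]=s["eef_rot"];W[:3,3]=s["tcp_pos"];T=W@f["T_tool_cam"]
for C in ([(517,85),(447,186),(645,290),(722,200)],[(374,210),(309,298),(502,391),(571,312)]):
    P=np.array([onz(f,(200+x/2.8,60+y/2.4),.087,T)[:2] for x,y in C])
    print(P.round(4).tolist(),P.mean(0).round(4))
    a=(P[3]-P[0]+P[2]-P[1])/2; b=(P[0]-P[1]+P[3]-P[2])/2
    print("len",np.linalg.norm(a),np.linalg.norm(b),"x yaw",np.degrees(np.arctan2(a[1],a[0])),"y",np.degrees(np.arctan2(b[1],b[0])))
```

```text
[[0.3874, 0.2397], [0.4252, 0.192], [0.519, 0.2635], [0.4823, 0.3118]] [0.4534 0.2517]
len 0.11856316982681585 0.06077603000503088 x yaw 37.27436473435843 y 127.7935644406966
[[0.4244, 0.1547], [0.46, 0.1053], [0.5528, 0.1764], [0.5179, 0.2251]] [0.4888 0.1654]
len 0.11699103216522767 0.06040577675782928 x yaw 37.22827980511589 y 125.710218915072
```

Request:
drive_tool --deltas '[1,1,-20,0,0,0.12,2,2,-40,0,0,0.24,3,3,-70,0,0,0.36,5,5,-100,0,0,0.48,5,5,-130,0,0,0.6,5,5,-160,0,0,0.72,5,5,-190,0,0,0.84,5,5,-200,0,0,0.96]'

```text
time_s: 2.5
tcp_pos: [0.445, 0.1421, 0.148]
eef_rot: [[-0.004, -0.836, -0.549], [-0.001, -0.549, 0.836], [-1.0, 0.004, 0.002]]
ft_force: [-1.6, 0.4, 0.5]
gripper_width: 0.0001
```

Request:
drive_tool --deltas '[0,0,-10,0,0,0.08,0,0,-20,0,0,0.08,0,0,-20,0,0,0.08,0,0,-20,0,0,0.08]'

```text
time_s: 2.83
tcp_pos: [0.4467, 0.1422, 0.1312]
eef_rot: [[-0.001, -0.793, -0.609], [-0.0, -0.609, 0.793], [-1.0, 0.001, 0.0]]
ft_force: [-0.1, -1.2, 0.4]
gripper_width: -0.0004
```

Run:
```python
from station import arm
from h import *
s=arm.read_state(); f=arm.grab_frame("wrist")
for k in("tcp_pos","eef_rot","ft_force","qpos"): print(s[k].round(4).tolist())
cv2.imwrite("pics/w3.png",f["frame"][:,:,::-1])
```

```text
[0.4467, 0.1422, 0.1312]
[[-0.0008, -0.7933, -0.6088], [-0.0001, -0.6088, 0.7933], [-1.0, 0.0007, 0.0004]]
[-0.1188, -1.2328, 0.3863]
[0.1806, 0.4196, 1.8391, 0.0, 0.8837, -2.0448]
```

View pics/w3.png

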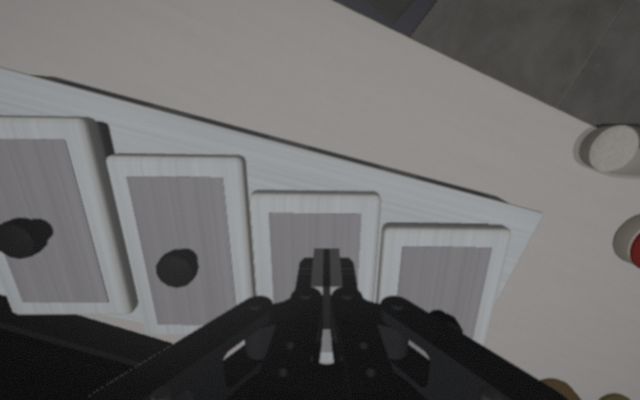

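Request:
drive_tool --deltas '[3,-8,-12,0,0,0,3,-8,-24,0,0,0,3,-8,-34,0,0,0,3,-8,-34,0,0,0,3,-8,-34,0,0,0,3,-8,-34,0,0,0]'

```text
time_s: 3.38
tcp_pos: [0.4505, 0.1338, 0.0981]
eef_rot: [[0.001, -0.793, -0.609], [0.0, -0.609, 0.793], [-1.0, -0.001, -0.001]]
ft_force: [-0.3, -0.9, -0.1]
gripper_width: -0.0
```

Request:
drive_tool --deltas '[0,0,-2,0,0,0,0,0,-2,0,0,0,0,0,-2,0,0,0]'

```text
time_s: 3.63
tcp_pos: [0.4502, 0.1337, 0.0956]
eef_rot: [[0.001, -0.794, -0.609], [0.0, -0.609, 0.794], [-1.0, -0.0, -0.0]]
ft_force: [-0.9, 0.9, -0.2]
gripper_width: 0.0001
```

Request:
drive_tool --deltas '[0,0,-1,0,0,0,0,0,-1,0,0,0,0,0,-1,0,0,0]'

```text
time_s: 3.88
tcp_pos: [0.45, 0.1336, 0.0943]
eef_rot: [[-0.0, -0.794, -0.608], [-0.0, -0.608, 0.794], [-1.0, 0.0, 0.0]]
ft_force: [-0.0, 0.7, 0.1]
gripper_width: 0.0
```

Request:
drive_tool --deltas '[0,0,-1.5,0,0,0,0,0,-1.5,0,0,0,0,0,-1.5,0,0,0]'

```text
time_s: 4.13
tcp_pos: [0.4499, 0.1336, 0.0927]
eef_rot: [[-0.0, -0.794, -0.609], [-0.0, -0.609, 0.794], [-1.0, 0.0, 0.0]]
ft_force: [-0.0, 0.6, -0.3]
gripper_width: 0.0005
```

Request:
drive_tool --deltas '[0,0,-1.5,0,0,0,0,0,-1.5,0,0,0,0,0,-1.5,0,0,0]'

```text
time_s: 4.38
tcp_pos: [0.45, 0.1336, 0.0912]
eef_rot: [[-0.0, -0.794, -0.608], [-0.0, -0.608, 0.794], [-1.0, 0.0, 0.0]]
ft_force: [-0.1, 0.1, 0.6]
gripper_width: -0.0001
```

Request:
drive_tool --deltas '[0,0,-1.5,0,0,0,0,0,-1.5,0,0,0,0,0,-1.5,0,0,0]'

```text
time_s: 4.63
tcp_pos: [0.45, 0.1336, 0.0897]
eef_rot: [[-0.0, -0.794, -0.609], [-0.0, -0.609, 0.794], [-1.0, 0.0, 0.0]]
ft_force: [-0.6, -0.5, -0.5]
gripper_width: -0.0003
```

Request:
drive_tool --deltas '[0,0,-1.5,0,0,0,0,0,-1.5,0,0,0,0,0,-1.5,0,0,0]'

```text
time_s: 4.88
tcp_pos: [0.4501, 0.1336, 0.0882]
eef_rot: [[0.0, -0.794, -0.608], [-0.0, -0.608, 0.794], [-1.0, -0.0, -0.0]]
ft_force: [0.0, 0.7, 1.2]
gripper_width: -0.0002
```

Request:
drive_tool --deltas '[0,0,-1.0,0,0,0,0,0,-1.0,0,0,0,0,0,-1,0,0,0]'

```text
time_s: 5.13
tcp_pos: [0.4501, 0.1336, 0.0873]
eef_rot: [[0.0, -0.794, -0.609], [0.0, -0.609, 0.794], [-1.0, -0.0, -0.0]]
ft_force: [-0.1, 0.3, 2.5]
gripper_width: 0.0
```

Request:
drive_tool --deltas '[0,0,-1.0,0,0,0,0,0,-1.0,0,0,0,0,0,-1,0,0,0]'

```text
time_s: 5.38
tcp_pos: [0.45, 0.1336, 0.0863]
eef_rot: [[0.0, -0.794, -0.609], [-0.0, -0.609, 0.794], [-1.0, -0.0, -0.0]]
ft_force: [0.2, -0.8, 4.6]
gripper_width: -0.0
```

Lid 2 (second from left) rises at about 2.1 N/mm, so it is seated. Next is lid 3.

Request:
drive_tool --deltas '[0,0,12,0,0,0,0,0,24,0,0,0,12,-28,24,0,0,0,24,-57,24,0,0,0,35,-85,24,0,0,0,35,-85,14,0,0,0,35,-85,8,0,0,0,35,-85,8,0,0,0]'

```text
time_s: 6.05
tcp_pos: [0.4839, 0.0486, 0.0931]
eef_rot: [[-0.003, -0.794, -0.608], [0.0, -0.608, 0.794], [-1.0, 0.002, 0.002]]
ft_force: [-0.5, 0.0, -0.4]
gripper_width: 0.0002
```

Request:
drive_tool --deltas '[0,0,-1.5,0,0,0,0,0,-1.5,0,0,0,0,0,-1.5,0,0,0]'

```text
time_s: 6.3
tcp_pos: [0.4848, 0.0492, 0.0929]
eef_rot: [[-0.0, -0.793, -0.609], [0.0, -0.609, 0.793], [-1.0, 0.0, 0.0]]
ft_force: [-0.4, -0.4, 0.4]
gripper_width: 0.0004
```

Request:
drive_tool --deltas '[0,0,-1.5,0,0,0,0,0,-1.5,0,0,0,0,0,-1.5,0,0,0]'

```text
time_s: 6.55
tcp_pos: [0.485, 0.0488, 0.0913]
eef_rot: [[0.0, -0.793, -0.609], [0.0, -0.609, 0.793], [-1.0, -0.0, -0.0]]
ft_force: [-0.2, 0.3, 0.3]
gripper_width: -0.0002
```

Request:
drive_tool --deltas '[0,0,-1.5,0,0,0,0,0,-1.5,0,0,0,0,0,-1.5,0,0,0]'

```text
time_s: 6.8
tcp_pos: [0.4849, 0.0486, 0.0897]
eef_rot: [[-0.0, -0.794, -0.608], [0.0, -0.608, 0.794], [-1.0, 0.0, 0.0]]
ft_force: [-0.2, 0.3, 0.2]
gripper_width: -0.0001
```

Request:
drive_tool --deltas '[0,0,-1.5,0,0,0,0,0,-1.5,0,0,0,0,0,-1.5,0,0,0]'

```text
time_s: 7.05
tcp_pos: [0.4849, 0.0486, 0.0882]
eef_rot: [[-0.0, -0.794, -0.608], [0.0, -0.608, 0.794], [-1.0, 0.0, 0.0]]
ft_force: [0.7, -0.7, -0.7]
gripper_width: -0.0
```

Request:
drive_tool --deltas '[0,0,-1.0,0,0,0,0,0,-1.0,0,0,0,0,0,-1,0,0,0]'

```text
time_s: 7.3
tcp_pos: [0.485, 0.0486, 0.0872]
eef_rot: [[-0.0, -0.794, -0.608], [0.0, -0.608, 0.794], [-1.0, 0.0, 0.0]]
ft_force: [-1.2, 0.5, -0.5]
gripper_width: -0.0001
```

Request:
drive_tool --deltas '[0,0,-1.0,0,0,0,0,0,-1.0,0,0,0,0,0,-1,0,0,0]'

```text
time_s: 7.55
tcp_pos: [0.485, 0.0486, 0.0862]
eef_rot: [[-0.0, -0.794, -0.609], [-0.0, -0.609, 0.794], [-1.0, 0.0, 0.0]]
ft_force: [-0.5, 0.3, 0.2]
gripper_width: 0.0001
```

Request:
drive_tool --deltas '[0,0,-1.0,0,0,0,0,0,-1.0,0,0,0,0,0,-1,0,0,0]'

```text
time_s: 7.8
tcp_pos: [0.485, 0.0486, 0.0853]
eef_rot: [[0.0, -0.794, -0.609], [-0.0, -0.609, 0.794], [-1.0, -0.0, -0.0]]
ft_force: [0.2, 0.5, 0.9]
gripper_width: -0.0002
```

Request:
drive_tool --deltas '[0,0,-1.0,0,0,0,0,0,-1.0,0,0,0,0,0,-1,0,0,0]'

```text
time_s: 8.05
tcp_pos: [0.4851, 0.0486, 0.0843]
eef_rot: [[0.0, -0.794, -0.609], [-0.0, -0.609, 0.794], [-1.0, -0.0, -0.0]]
ft_force: [-0.2, -0.6, 3.0]
gripper_width: 0.0001
```

Request:
drive_tool --deltas '[0,0,-1.0,0,0,0,0,0,-1.0,0,0,0,0,0,-1,0,0,0]'

```text
time_s: 8.3
tcp_pos: [0.485, 0.0486, 0.0833]
eef_rot: [[0.0, -0.794, -0.609], [-0.0, -0.609, 0.794], [-1.0, -0.0, -0.0]]
ft_force: [-0.8, -1.0, 4.9]
gripper_width: -0.0003
```

Lid 3 is seated too (about 2 N/mm). Next is lid 4.

Request:
drive_tool --deltas '[0,0,14,0,0,0,0,0,27,0,0,0,12,-28,27,0,0,0,24,-57,27,0,0,0,36,-87,27,0,0,0,36,-87,18,0,0,0,36,-87,11,0,0,0,36,-87,11,0,0,0]'

```text
time_s: 8.97
tcp_pos: [0.5198, -0.0382, 0.0928]
eef_rot: [[-0.003, -0.794, -0.608], [0.001, -0.608, 0.794], [-1.0, 0.002, 0.002]]
ft_force: [-0.5, 0.4, 0.4]
gripper_width: 0.0
```

Request:
drive_tool --deltas '[0,0,-1.5,0,0,0,0,0,-1.5,0,0,0,0,0,-1.5,0,0,0]'

```text
time_s: 9.22
tcp_pos: [0.5208, -0.0377, 0.0929]
eef_rot: [[-0.0, -0.793, -0.609], [0.0, -0.609, 0.793], [-1.0, 0.0, 0.0]]
ft_force: [0.3, 0.2, 0.3]
gripper_width: 0.0
```

Request:
drive_tool --deltas '[0,0,-1.5,0,0,0,0,0,-1.5,0,0,0,0,0,-1.5,0,0,0]'

```text
time_s: 9.47
tcp_pos: [0.521, -0.0382, 0.0914]
eef_rot: [[0.0, -0.793, -0.609], [-0.0, -0.609, 0.793], [-1.0, -0.0, -0.0]]
ft_force: [0.3, 0.1, -0.7]
gripper_width: 0.0001
```

Request:
drive_tool --deltas '[0,0,-1.5,0,0,0,0,0,-1.5,0,0,0,0,0,-1.5,0,0,0]'

```text
time_s: 9.72
tcp_pos: [0.521, -0.0384, 0.0897]
eef_rot: [[-0.0, -0.794, -0.608], [0.0, -0.608, 0.794], [-1.0, 0.0, 0.0]]
ft_force: [0.7, 0.2, -0.9]
gripper_width: -0.0
```

Request:
drive_tool --deltas '[0,0,-1.5,0,0,0,0,0,-1.5,0,0,0,0,0,-1.5,0,0,0]'

```text
time_s: 9.97
tcp_pos: [0.521, -0.0385, 0.0882]
eef_rot: [[0.0, -0.794, -0.608], [-0.0, -0.608, 0.794], [-1.0, 0.0, -0.0]]
ft_force: [-1.1, -1.0, 2.1]
gripper_width: -0.0
```

Request:
drive_tool --deltas '[0,0,-1.0,0,0,0,0,0,-1.0,0,0,0,0,0,-1,0,0,0]'

```text
time_s: 10.22
tcp_pos: [0.5209, -0.0385, 0.0872]
eef_rot: [[-0.0, -0.793, -0.609], [-0.0, -0.609, 0.793], [-1.0, 0.0, 0.0]]
ft_force: [-2.7, -1.2, 2.6]
gripper_width: -0.0002
```

Request:
drive_tool --deltas '[0,0,-1.0,0,0,0,0,0,-1.0,0,0,0,0,0,-1,0,0,0]'

```text
time_s: 10.47
tcp_pos: [0.521, -0.0385, 0.0866]
eef_rot: [[0.0, -0.793, -0.609], [-0.0, -0.609, 0.793], [-1.0, -0.0, -0.0]]
ft_force: [-4.4, -3.1, 12.2]
gripper_width: 0.0002
```

Request:
drive_tool --deltas '[0,0,-1.0,0,0,0,0,0,-1.0,0,0,0,0,0,-1,0,0,0]'

```text
time_s: 10.72
tcp_pos: [0.5211, -0.0385, 0.0862]
eef_rot: [[0.001, -0.793, -0.609], [-0.0, -0.609, 0.793], [-1.0, -0.001, -0.001]]
ft_force: [-6.7, -1.2, 23.9]
gripper_width: -0.0002
```

Lid 4 (rightmost) yielded at low force from about 0.090 and then stopped hard (24 N at 0.0862), so it is the unseated one. I'll release it, look, and then go over its knob.

Request:
drive_tool --deltas '[0,0,3,0,0,0,0,0,8,0,0,0,0,0,25,0,0,0,0,0,55,0,0,0,0,0,55,0,0,0,0,0,55,0,0,0]'

```text
time_s: 11.22
tcp_pos: [0.522, -0.0385, 0.1416]
eef_rot: [[0.003, -0.793, -0.609], [-0.0, -0.609, 0.793], [-1.0, -0.002, -0.002]]
ft_force: [0.3, -0.6, 0.5]
gripper_width: 0.0001
```

Run:
```python
from station import arm
from h import *
s=arm.read_state(); f=arm.grab_frame("wrist"); t=arm.grab_frame("top")
W=np.eye(4);W[:3,:3]=s["eef_rot"];W[:3,3]=s["tcp_pos"];T=W@f["T_tool_cam"]
print(s["tcp_pos"].round(4),s["ft_force"].round(2))
for b in blobs(f["frame"],(0,0,640,300),70,200,3000): print("w",b[0].round(1),b[1],onz(f,b[0],.11,T).round(4))
cv2.imwrite("pics/w4.png",f["frame"][:,:,::-1])
```

```text
[ 0.522  -0.0385  0.1416] [ 0.34 -0.57  0.47]
w [527.9 203.3] 428 [0.4278 0.0445 0.11  ]
w [553.9 248.5] 205 [0.4381 0.0818 0.11  ]
w [326.  277.4] 2575 [ 0.545  -0.0213  0.11  ]
w [ 44.9 287. ] 2545 [ 0.6662 -0.1678  0.11  ]
```

View pics/w4.png

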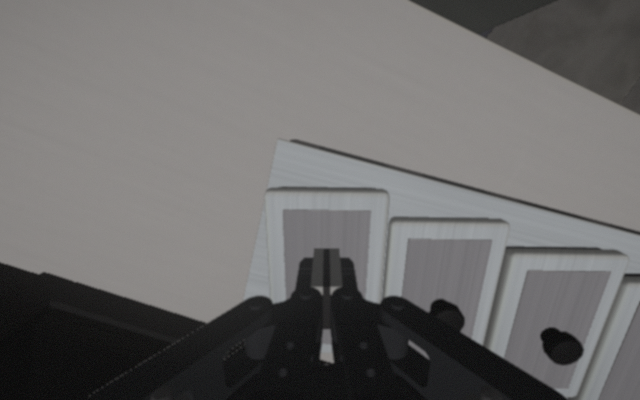

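Lid 4 is centred on the finger, level again. Moving over its knob at about (0.559, -0.009).

Request:
drive_tool --deltas '[12,9,0,0,0,0,25,19,0,0,0,0,38,29,0,0,0,0,38,29,-8,0,0,0,38,29,-18,0,0,0,38,29,-23,0,0,0,38,29,-23,0,0,0,38,29,-23,0,0,0]'

```text
time_s: 11.98
tcp_pos: [0.5581, -0.0097, 0.1166]
eef_rot: [[-0.002, -0.794, -0.608], [0.0, -0.608, 0.794], [-1.0, 0.001, 0.001]]
ft_force: [-0.2, -0.4, -0.9]
gripper_width: 0.0004
```

Request:
drive_tool --deltas '[0,0,-2,0,0,0,0,0,-2,0,0,0,0,0,-2,0,0,0]'

```text
time_s: 12.23
tcp_pos: [0.559, -0.0096, 0.1155]
eef_rot: [[0.0, -0.794, -0.608], [-0.0, -0.608, 0.794], [-1.0, -0.0, -0.0]]
ft_force: [-0.3, -0.5, 0.8]
gripper_width: 0.0002
```

Request:
drive_tool --deltas '[0,0,-2,0,0,0,0,0,-2,0,0,0,0,0,-2,0,0,0]'

```text
time_s: 12.48
tcp_pos: [0.559, -0.0094, 0.1133]
eef_rot: [[0.0, -0.794, -0.609], [-0.0, -0.609, 0.794], [-1.0, -0.0, -0.0]]
ft_force: [0.7, 0.2, 0.5]
gripper_width: 0.0002
```

Request:
drive_tool --deltas '[0,0,-1,0,0,0,0,0,-1,0,0,0,0,0,-1,0,0,0]'

```text
time_s: 12.73
tcp_pos: [0.559, -0.0094, 0.1123]
eef_rot: [[-0.0, -0.793, -0.609], [-0.0, -0.609, 0.793], [-1.0, 0.0, 0.0]]
ft_force: [0.3, -0.3, 0.7]
gripper_width: -0.0
```

Request:
drive_tool --deltas '[0,0,-1,0,0,0,0,0,-1,0,0,0,0,0,-1,0,0,0]'

```text
time_s: 12.98
tcp_pos: [0.559, -0.0094, 0.1113]
eef_rot: [[0.0, -0.794, -0.609], [-0.0, -0.609, 0.794], [-1.0, -0.0, -0.0]]
ft_force: [0.7, -0.2, 0.1]
gripper_width: -0.0002
```

Request:
drive_tool --deltas '[0,0,-1,0,0,0,0,0,-1,0,0,0,0,0,-1,0,0,0]'

```text
time_s: 13.23
tcp_pos: [0.5593, -0.0094, 0.1107]
eef_rot: [[0.001, -0.794, -0.608], [0.0, -0.608, 0.794], [-1.0, -0.001, -0.001]]
ft_force: [-0.9, 0.2, 7.0]
gripper_width: -0.0002
```

Request:
drive_tool --deltas '[0,0,-1,0,0,0,0,0,-1,0,0,0,0,0,-1,0,0,0]'

```text
time_s: 13.48
tcp_pos: [0.5595, -0.0094, 0.1099]
eef_rot: [[0.001, -0.794, -0.608], [0.0, -0.608, 0.794], [-1.0, -0.001, -0.001]]
ft_force: [-0.9, 1.3, 11.6]
gripper_width: 0.0002
```

Request:
drive_tool --deltas '[0,0,-1,0,0,0,0,0,-1,0,0,0,0,0,-1,0,0,0]'

```text
time_s: 13.73
tcp_pos: [0.5596, -0.0093, 0.1091]
eef_rot: [[0.002, -0.794, -0.609], [0.0, -0.609, 0.794], [-1.0, -0.001, -0.001]]
ft_force: [-1.4, 1.2, 13.1]
gripper_width: 0.0
```

Request:
drive_tool --deltas '[0,0,-1,0,0,0,0,0,-1,0,0,0,0,0,-1,0,0,0]'

```text
time_s: 13.98
tcp_pos: [0.5596, -0.0093, 0.1081]
eef_rot: [[0.002, -0.794, -0.609], [0.0, -0.609, 0.794], [-1.0, -0.001, -0.001]]
ft_force: [-1.3, 1.5, 13.0]
gripper_width: 0.0001
```

Request:
drive_tool --deltas '[0,0,-1,0,0,0,0,0,-1,0,0,0,0,0,-1,0,0,0]'

```text
time_s: 14.23
tcp_pos: [0.5595, -0.0094, 0.107]
eef_rot: [[0.001, -0.794, -0.609], [-0.0, -0.609, 0.794], [-1.0, -0.001, -0.001]]
ft_force: [-1.3, 1.4, 13.3]
gripper_width: -0.0
```

Request:
drive_tool --deltas '[0,0,-1,0,0,0,0,0,-1,0,0,0,0,0,-1,0,0,0]'

```text
time_s: 14.48
tcp_pos: [0.5593, -0.0094, 0.1063]
eef_rot: [[0.001, -0.793, -0.609], [-0.0, -0.609, 0.793], [-1.0, -0.001, -0.001]]
ft_force: [-4.9, 0.6, 20.7]
gripper_width: 0.0004
```

Request:
drive_tool --deltas '[0,0,-1,0,0,0,0,0,-1,0,0,0,0,0,-1,0,0,0]'

```text
time_s: 14.73
tcp_pos: [0.5593, -0.0095, 0.1061]
eef_rot: [[0.002, -0.793, -0.609], [-0.0, -0.609, 0.793], [-1.0, -0.001, -0.001]]
ft_force: [-9.8, -0.1, 37.0]
gripper_width: 0.0002
```

It bottomed 5 mm down (0.111 to 0.106) with a sharp force rise, so it should be home. I'll lift off and re-descend just short of contact to check it stays down.

Request:
drive_tool --deltas '[0,0,2,0,0,0,0,0,6,0,0,0,0,0,12,0,0,0,0,0,12,0,0,0]'

```text
time_s: 15.07
tcp_pos: [0.5595, -0.0095, 0.1173]
eef_rot: [[0.001, -0.794, -0.609], [-0.0, -0.609, 0.794], [-1.0, -0.001, -0.001]]
ft_force: [0.6, 0.7, -0.2]
gripper_width: 0.0003
```

Request:
drive_tool --deltas '[0,0,-4,0,0,0,0,0,-8,0,0,0,0,0,-8.5,0,0,0,0,0,-8.5,0,0,0,0,0,-8.5,0,0,0]'

```text
time_s: 15.48
tcp_pos: [0.5588, -0.0094, 0.1074]
eef_rot: [[-0.001, -0.794, -0.609], [0.0, -0.609, 0.794], [-1.0, 0.0, 0.0]]
ft_force: [0.1, 0.6, 0.2]
gripper_width: -0.0
```

Request:
drive_tool --deltas '[0,0,-1,0,0,0,0,0,-1,0,0,0,0,0,-1,0,0,0]'

```text
time_s: 15.73
tcp_pos: [0.559, -0.0094, 0.1068]
eef_rot: [[0.0, -0.794, -0.609], [-0.0, -0.609, 0.794], [-1.0, -0.0, -0.0]]
ft_force: [-0.8, 0.9, -0.0]
gripper_width: -0.0
```

Request:
drive_tool --deltas '[0,0,10,0,0,0,0,0,40,0,0,0,0,0,80,0,0,0,0,0,120,0,0,0,-20,0,150,0,0,0,-40,0,150,0,0,0,-40,0,150,0,0,0,-40,0,150,0,0,0]'

```text
time_s: 16.4
tcp_pos: [0.5185, -0.0094, 0.2578]
eef_rot: [[0.001, -0.794, -0.608], [-0.0, -0.608, 0.794], [-1.0, -0.001, -0.001]]
ft_force: [0.6, -1.4, -0.2]
gripper_width: 0.0001
```

Run:
```python
from station import arm
from h import *
s=arm.read_state(); f=arm.grab_frame("wrist"); t=arm.grab_frame("scene")
print(s["time_s"],s["tcp_pos"].round(4),s["ft_force"].round(2))
cv2.imwrite("pics/w5.png",f["frame"][:,:,::-1]);cv2.imwrite("pics/s5.png",t["frame"][:,:,::-1])
```

```text
16.4 [ 0.5185 -0.0094  0.2578] [ 0.61 -1.39 -0.16]
```

View pics/w5.png

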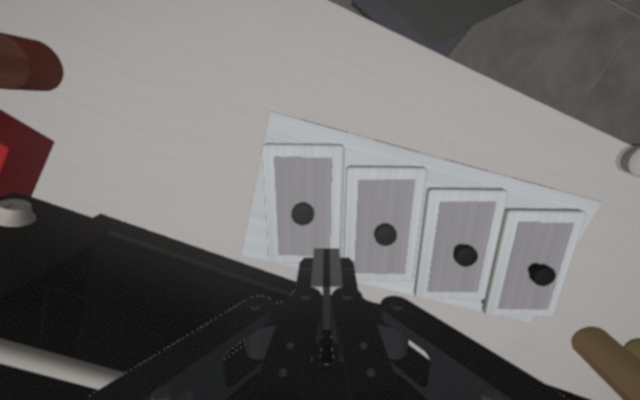

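View pics/s5.png

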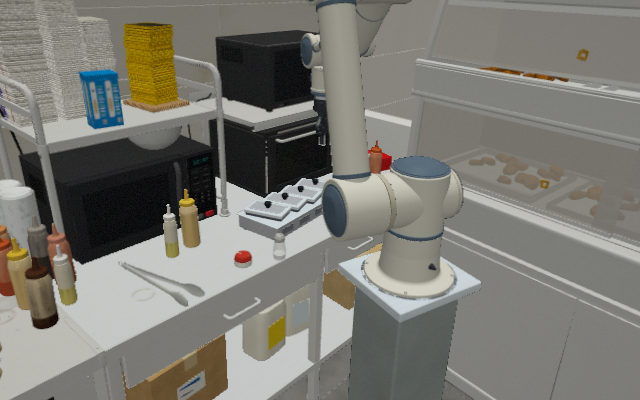

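The knob no longer touches at z 0.107, where it first touched at 0.111, so the lid stays down. The hand is clear, and the bystanders look unmoved.

```bash
python3 -c "
from station import arm
print(arm.finish_job())"
```

```text
the job is handed in; nothing more can be done
None
```

The rightmost lid (lowest y) was the unseated one. I pressed it home on its knob, took the hand away and handed the job in at about 16.5 s.

- **Finding it:** I pressed near the front edge of three lids. The second and third from the left gave about 2 N/mm up to about 5 N, as seated lids do. The rightmost gave way under about 2–3 N, then stopped hard, peaking at 24 N on the edge. I did not touch the leftmost lid once the rocking one was found.
- **Seating it:** Pressed on the knob, it went from about z = 0.111 to 0.106 m at 13 N or less. The force then rose sharply to 37 N at the stop. I expected 17–20 N to seat it, but with 1 mm steps I may have missed the peak.
- **Checks:** After I let go, the lowered finger met no force at z = 0.1068 m, so the lid stayed at least 4 mm down. In the last pictures the lids look level, the hand is clear and the bystanders look unmoved. I judged level and unmoved by eye and did not measure them.

Knob positions from the wrist and top cameras differed by up to about 5 mm, so I used their average. No check failed.

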